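# Tighten the valve ring on the pressure cooker lid with the pin spanner

### The job

Take the two-pin spanner from its wooden rest, get both of its pins fully down into the two holes of the valve ring in the middle of the pressure cooker's lid before turning anything, then turn the ring clockwise (seen from above) until it is fully home against its stop. Handle it gently - feel for the holes and never force or press hard on the lid - and finally stand the spanner back in its rest, pins down in the slot, and let go. Leave everything else where it is.

Things in the scene. Friction and masses are not known exactly. Their poses are not given: they have to be found in the camera images.
- spanner: Upright steel pin spanner, about 220 g. Origin: centre of the underside of its round flange (56 mm wide, 8 mm thick); z up. Two pins below the flange, on its +x and -x. Above it a 16 mm shank, then a flat-sided grip block 35 to 81 mm above the origin, 40 mm along x, 22 mm thick along y: pinch across y. Half-turn symmetric. Starts standing in the rest, flange on the block, pins in the slot.
- pin_a (a point): Tip of the spanner's +x pin: 20 mm from the spanner's axis, 8 mm below the flange's underside. Both pins are round, 5.5 mm thick, necked to 4.5 mm over the last millimetre.
- pin_b (a point): Tip of the spanner's -x pin: 20 mm from the axis on the other side (pins 40 mm apart), 8 mm below the flange's underside.
- rest: Fixed wooden block, 90 mm (x) by 70 mm (y) by 30 mm tall, origin under its centre. In its top, centred, a slot 56 mm (x) by 16 mm (y), 14 mm deep. The spanner stands with its flange on the block's top (spanner origin 30 mm above the block's origin) and both pins in the slot, its x along the block's x, with about 5 mm of play.
- cooker: Aluminium pressure cooker, lid locked on, fixed. Origin under its centre; 212 mm across; +x points along its two long black handles (250 mm out, top at 131 mm); short handle on -x. The lid rises to 150 mm with the valve ring in its middle; a steel weight (16 mm wide, top at 162 mm) stands 66 mm out along +x, a rubber plug (top at 151 mm) 75 mm out along +y.
- ring_top (a point): Centre of the valve ring's flat top face, 160 mm above the counter; axes are the cooker's (it does not turn with the ring). The aluminium ring is 66 mm across with two round holes 9 mm wide, 10 mm deep, 20 mm either side of the centre; the pins have 1.75 mm play all round. With the spanner seated its flange lies on this face, so its origin is here.
- ring_nut (a joint): Clockwise turn of the ring (rad, seen from above); starts at 0.3 to 0.55, hard stop (home) at 1.2. No reading gives the line of holes: counter-clockwise from the cooker's +x it lies at 0.8 minus this value, give or take 0.8 rad, fixed per lid: look or feel for it. Turning takes about 0.45 N m: pins sliding lightly on the face do not turn it. Much more torque means the stop.
- glass_lid: glass saucepan lid, 180 mm across, 45 mm tall with its round knob, lying right way up; origin under its centre. Bystander.
- seal_ring: flat dark silicone sealing ring, 176 mm across, 9 mm thick, lying flat; origin under its centre. Bystander.
- colander: white plastic colander bowl, 172 mm across, 75 mm tall; origin under its centre. Bystander.
- plate: white ceramic plate, 170 mm across, 22 mm tall; origin under its centre. Bystander.
- mug: ceramic mug, 76 mm across, 85 mm tall; origin under its centre. Bystander.
- spoon: wooden spoon lying flat; origin under its middle. Bystander.
- jar: glass jar with a steel cap, 64 mm across, 110 mm tall; origin under its centre. Bystander.
Mind the look-alikes: they are no part of the job. What is shaped like the spanner but pink or yellow is not meant.

How it is judged:
On the way, in this order (a step that is already met when the one before it is completed fails the run):
1. both pins are down in the ring's holes (at least 5 of their 8 mm) with the ring not yet turned (z of each of pin_a, pin_b in the frame of ring_top below -0.005 m and horizontal distance between spanner and ring_top below 0.006 m and value of joint ring_nut below 0.72 rad), for 0.2 s.
2. the ring is turned home with both pins still in the holes (z of each of pin_a, pin_b in the frame of ring_top below -0.004 m and horizontal distance between spanner and ring_top below 0.006 m and value of joint ring_nut above 1.14 rad), for 0.2 s.
At the end, for the whole second after the job is handed in: The ring reads over 1.13 rad (its stop is at 1.2); the spanner stands upright (within 0.08 rad) in the rest, its flange on the block (origin 27 to 34 mm above the block's origin, within 14 mm of its centre sideways), still and released (value of joint ring_nut above 1.13 rad and horizontal distance between spanner and rest below 0.014 m and z of spanner in the frame of rest between 0.027 and 0.034 m and angle between spanner's own z axis and vertical below 0.08 rad and linear speed of spanner below 0.01 m/s and contact force between the fingers and spanner below 0.1 N); the robot touches nothing.
It fails at once if the ring is turned by anything but the spanner standing square on it with both pins (velocity of joint ring_nut above 0.1 rad/s and (z of any of pin_a, pin_b in the frame of ring_top above 0.0015 m or horizontal distance between spanner and ring_top above 0.008 m or angle between spanner's own z axis and vertical above 0.12 rad)).
It fails at once if the spanner is pressed on the lid or ring with more than 28 N while its pins are not in the holes (contact force between spanner and cooker above 28 N and z of any of pin_a, pin_b in the frame of ring_top above -0.002 m).
It fails at once if the spanner is forced, banged or dropped: it bears on the cooker with its ring, or on its rest, with more than 70 N (contact force between spanner and cooker above 70 N or contact force between spanner and rest above 70 N).
It fails at once if the hand or arm presses on the cooker with more than 15 N (contact force between any of the fingers, the arm and cooker above 15 N).
It fails at once if a bystander is shifted by more than 30 mm (distance of any of glass_lid, seal_ring, colander, plate, mug, spoon, jar from where it was at the start of the episode above 0.03 m).
It also fails if it takes over 72 s, if anything falls off the work surface, if the arm or the gripper's body presses on something with over 40 N, if the wrist force passes 120 N, or if a joint passes its speed limit or range.

### The arm

A 7-joint arm with a two-finger parallel gripper is mounted at the origin on the work surface. World frame = base frame: x ahead of the robot, y to its left, z up, the work surface at z = 0. Lengths are in m, angles in rad, forces in N, time in s.
With the tool pointing down it reaches from about 0.425 to 0.925 m from the base axis. Payload 6.8 kg.
Tool frame: the origin (TCP) lies midway between the tips of the shut fingers; the grasp point (between the pads) lies 19 mm behind it; z points along the fingers, y is the line along which they close (so a half turn about z gives the same grasp; the last joint's range is limited). The gripper opens to 88 mm and grips with 3 to 60 N. Pads are 20 mm wide; open, the fingers measure 115 mm over their backs; the gripper's body (75 mm by 178 mm) begins 61 mm behind the grasp point.
Start: joints at [1.191, 0.477, 0.022, 1.555, -0.011, 1.109, -0.083], TCP at [0.181, -0.65, 0.223] pointing down, gripper open.
Joint ranges: [-2.96, 2.96], [-0.34, 2.1], [-1.41, 1.46], [0.24, 2.44], [-1.37, 4.51], [0.17, 1.92], [-2.96, 2.96]. Speed limits (rad/s): [2.39, 2.39, 3.14, 3.14, 3.14, 3.14, 3.14].

### API

Orientations are given as a 3x3 rotation matrix whose columns are the frame's x, y, z axes.
In Python, from rig import ctrl gives the robot as it stands. The module is installed in compiled form; this text tells all that it offers.
- The arm moves only by the shell command python3 -m crank 'ROWS'. ROWS is JSON, a list of rows, each a list of 3 entries, a list of its own where there are three numbers: the shift along the world's x, y, z in mm, then the turn, a rotation vector about the world's x, y, z in degrees, then the closure, from 0 (fully open) to 1 (shut). In form: [[[dx, dy, dz], [ax, ay, az], hand], ...]. A call has 1 to 8 rows; each row is the pose to reach, as a shift and turn from the pose commanded when the call began; what a row does not reach only later rows make up. A row lasts 1/8 s, in which the tool goes at most 62.5 mm and 10.7 degrees, less where a joint would pass 70% of its speed; a pose out of reach is approached as far as the arm can. A call with a gripper value outside its range is refused whole. The fingers move at their own pace and stop on an object; the grip force is fixed at half the most. Time passes only in rows, so rows that repeat a pose let the fingers close. It gives the time, the measured TCP pose, the force, the opening and the grip force at its end, in the units of the state.
- ctrl.observe(): the state, without advancing time (a new reading comes with each control period).
- ctrl.camera(name): name is "scene" or "top" or "wrist"; returns a dict with "pixels" (420x560x3 uint8, red, green, blue), "fx", "fy", "cx", "cy" (pixels), "origin" and "orientation" of the camera in the world. Camera axes: x right, y down, z forward; pixel columns grow to the right and rows downward; lengths in m; the calibration is good to about 2 mm. A picture is of the moment at which its call begins. There is no depth.
- ctrl.finish_job(): hands the job in; it is judged then, once.
The state is a dict: "t": time; "qpos": joint angles; "dq": joint speeds; "tau": joint torques, N m; "tool_pos": TCP position; "tcp_rot": TCP orientation; "contact_force": force on the tool from outside, world axes, zero at the start; "ft_torque": the same for the moment, N m; "width": finger opening in m; "gripper_force": force on a finger pad.
Only numpy, scipy, OpenCV 4.12 (cv2) and the standard library are available. Lean on these libraries where they do the work, as an engineer would, in place of code of your own. Each camera call takes 0.05 s, during which the arm holds its last target. There are 200 camera calls.

## Working session

There is one attempt and no reset: what is moved stays moved. The work goes in short steps, Python scripts to look and compute and a shell command to move; the robot and the scene stay as the last step left them, time stands still between calls to the robot, and variables do not carry over. Pictures are saved under pics/ and viewed, at most 10 in all, crops included, and the job is handed in when it is done.

```bash
mkdir -p pics; cat > h.py <<'E'
from rig import ctrl
import numpy as np, cv2
def snap(name,fn):
    c=ctrl.camera(name); cv2.imwrite(fn,c["pixels"][:,:,::-1]); 
    np.savez(fn[:-4]+'.npz',**{k:np.array(v) for k,v in c.items()}); return c
def ray(c,u,v,z):
    d=np.array(c["orientation"])@np.array([(u-c["cx"])/c["fx"],(v-c["cy"])/c["fy"],1]); o=np.array(c["origin"])
    return o+d*(z-o[2])/d[2]
def proj(c,p):
    q=np.array(c["orientation"]).T@(np.array(p)-np.array(c["origin"])); return q[0]/q[2]*c["fx"]+c["cx"],q[1]/q[2]*c["fy"]+c["cy"]
E
python3 - <<'E'
from h import *
for n in("scene","top"):
    c=snap(n,f"pics/{n}1.png"); print(n,c["origin"],np.round(c["orientation"],3).tolist(),c["fx"],c["cx"],c["cy"])
s=ctrl.observe(); print({k:np.round(v,3).tolist() for k,v in s.items()})
E
```

```text
scene [1.38721086 0.30769496 1.08487711] [[-0.36, 0.677, -0.642], [0.933, 0.277, -0.231], [0.021, -0.682, -0.731]] 513.2097253095936 272.8189617897482 204.46506794229765
top [ 0.43826871 -0.01220961  1.24379686] [[0.009, -0.994, 0.105], [-1.0, -0.009, 0.005], [-0.004, -0.105, -0.994]] 386.2085392006467 279.46944976286653 209.81521852582802
{'t': 0.1, 'qpos': [1.191, 0.478, 0.022, 1.556, -0.012, 1.109, -0.083], 'dq': [0.002, 0.0, -0.001, -0.003, -0.002, 0.0, -0.001], 'tau': [0.004, -58.41, 1.541, -27.332, -0.054, 0.013, 0.0], 'tool_pos': [0.181, -0.65, 0.222], 'tcp_rot': [[0.963, 0.268, -0.0], [0.268, -0.963, 0.001], [-0.0, -0.002, -1.0]], 'contact_force': [-0.398, 0.443, -0.187], 'ft_torque': [-0.013, 0.068, -0.064], 'gripper_force': 0.0, 'width': 0.088}
```

View pics/top1.png

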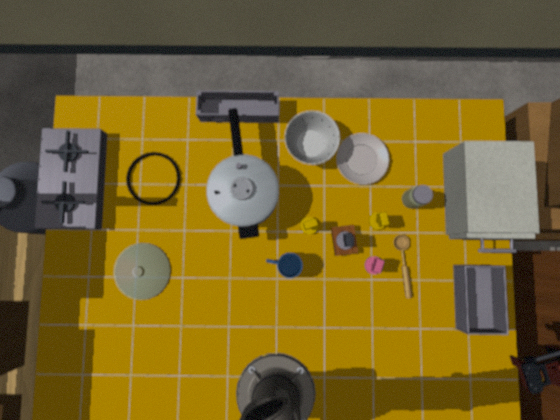

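View pics/scene1.png

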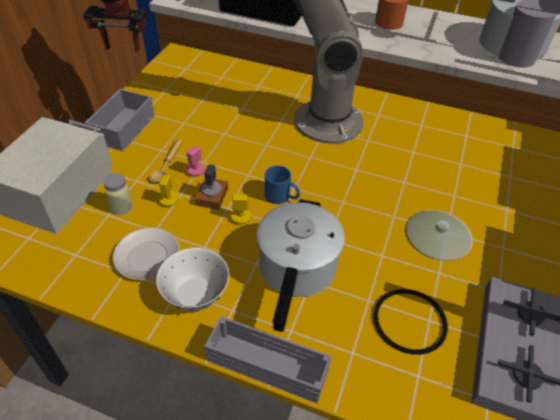

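Top view: the spanner candidates are yellow (311,226), yellow (380,221), pink (375,265) and grey steel standing in the brown block (346,240). The grey one fits, since it is steel and in the wooden rest. The cooker is at (243,190), with its long handle pointing up the image. I'll confirm with an enlarged crop.

```bash
python3 - <<'E'
import cv2,numpy as np
t=cv2.imread('pics/top1.png'); s=cv2.imread('pics/scene1.png')
r=lambda i,x,y,w,h:cv2.resize(i[y:y+h,x:x+w],(400,300),interpolation=cv2.INTER_CUBIC)
cv2.imwrite('pics/crop1.png',np.vstack([np.hstack([r(t,320,213,60,45),r(t,203,154,80,60)]),np.hstack([r(s,170,155,80,60),r(s,250,192,100,75)])]))
E
```

```text
(no output)
```

View pics/crop1.png

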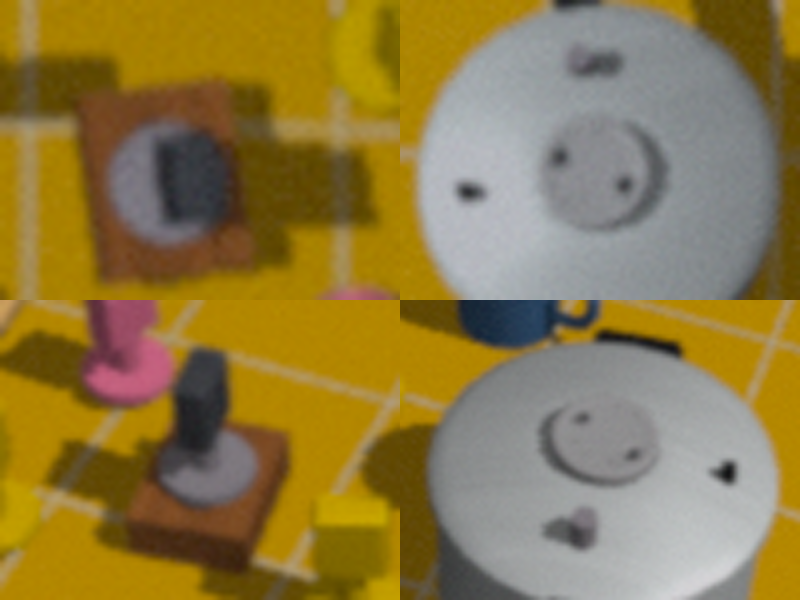

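Confirmed: the grey spanner is in the block, and the ring's two holes are visible (crop top-right at 559,157 and 624,185).

```bash
python3 - <<'E'
from h import *
c=dict(np.load('pics/top1.npz')); s=dict(np.load('pics/scene1.npz'))
A=lambda x,y:(320+x/6.6667-.4,213+y/6.6667-.4)
B=lambda x,y:(203+(x-400)/5-.4,154+y/5-.4)
P=[ray(c,*A(*p),.03) for p in((78,98),(228,82),(255,262),(103,280))]
print('block',np.round(P,4),np.mean(P,0)); 
e=(P[0]-P[3]+P[1]-P[2]);print('yaw long',np.degrees(np.arctan2(e[1],e[0])),np.linalg.norm(P[0]-P[3]),np.linalg.norm(P[0]-P[1]))
print('flange',ray(c,*A(168,183),.038))
S=lambda x,y:(170+x/5-.4,155+(y-300)/5-.4)
print('flange scene',ray(s,*S(208,466),.038))
h=[ray(c,*B(*p),.16) for p in((559,157),(624,185))]
d=h[0]-h[1];print('holes',h,np.linalg.norm(d),np.degrees(np.arctan2(d[1],d[0])),np.mean(h,0))
T=lambda x,y:(250+(x-400)/4-.4,192+(y-300)/4-.4)
h=[ray(s,*T(*p),.16) for p in((582,418),(633,455))]
d=h[0]-h[1];print('holes scene',h,np.linalg.norm(d),np.degrees(np.arctan2(d[1],d[0])),np.mean(h,0))
print('ring centre top',ray(c,*B(597,172),.16))
w=ray(c,*B(580,60),.162); print('weight',w)
E
```

```text
block [[ 0.5124 -0.1697  0.03  ]
 [ 0.5206 -0.2404  0.03  ]
 [ 0.4363 -0.2522  0.03  ]
 [ 0.4273 -0.181   0.03  ]] [ 0.47414156 -0.21080169  0.03      ]
yaw long 7.74142789161626 0.08589704448665769 0.07123015323539424
flange [ 0.47259344 -0.21042917  0.038     ]
flange scene [ 0.47421221 -0.210643    0.038     ]
holes [array([0.62225187, 0.12192012, 0.16      ]), array([0.60649156, 0.08466523, 0.16      ])] 0.040451383370309076 67.06969578485015 [0.61437171 0.10329268 0.16      ]
holes scene [array([0.6058934 , 0.08411503, 0.16      ]), array([0.62185261, 0.12164751, 0.16      ])] 0.04078459784960213 -113.03571406721446 [0.613873   0.10288127 0.16      ]
ring centre top [0.61381825 0.10014067 0.16      ]
weight [0.67802902 0.11090491 0.162     ]
```

```bash
python3 -m crank '[[[20,30,0],[0,0,0],0],[[55,83,0],[0,0,-1],0],[[88,133,0],[0,0,-2],0],[[121,183,0],[0,0,-4],0],[[155,233,0],[0,0,-5],0],[[188,283,0],[0,0,-6],0],[[221,333,0],[0,0,-7],0],[[245,369,0],[0,0,-8],0]]'
```

```text
t: 1.1
tool_pos: [0.4274, -0.2785, 0.2226]
tcp_rot: [[0.991, 0.134, 0.0], [0.134, -0.991, 0.0], [0.0, -0.0, -1.0]]
contact_force: [-0.0, -0.8, -0.0]
width: 0.0879
gripper_force: 0.0
```

```bash
python3 -m crank '[[[25,37,0],[0,0,0],0],[[42,62,0],[0,0,0],0],[[46,68,0],[0,0,0],0],[[46,68,0],[0,0,0],0]]'; python3 - <<'E'
from h import *
c=snap("wrist","pics/w1.png"); print(c["origin"],np.round(c["orientation"],3).tolist())
print(ctrl.observe()["tool_pos"])
E
```

```text
t: 1.6
tool_pos: [0.4717, -0.2138, 0.2224]
tcp_rot: [[0.991, 0.132, -0.001], [0.132, -0.991, -0.0], [-0.001, 0.0, -1.0]]
contact_force: [-0.5, -0.7, 0.6]
width: 0.0879
gripper_force: 0.0
[ 0.54358065 -0.20339499  0.38461949] [[0.132, -0.956, -0.263], [-0.991, -0.127, -0.035], [0.0, 0.265, -0.964]]
[ 0.4713194  -0.21449184  0.222417  ]
```

View pics/w1.png

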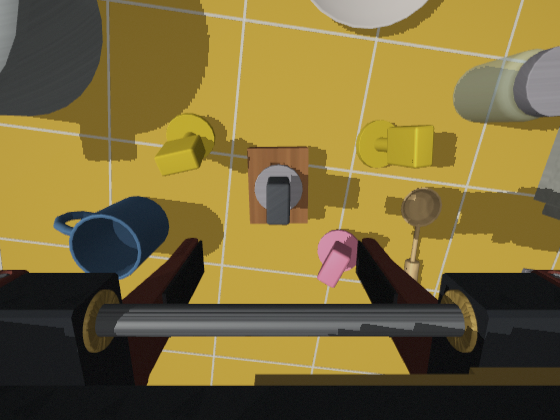

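```bash
python3 - <<'E'
from h import *
c=dict(np.load('pics/w1.npz'))
f=lambda u,v,z:np.round(ray(c,u,v,z),4)
print('flange',f(278,187,.038)); P=[f(248,147,.03),f(308,147,.03),f(310,222,.03),f(250,223,.03)]
print('block',np.mean(P,0),np.linalg.norm(P[0]-P[3]),np.linalg.norm(P[0]-P[1]))
print('grip top',f(278,178,.111),f(278,200,.111),'edge',f(266,200,.111),f(290,200,.111))
print('pink',f(337,251,.008),f(328,280,.08),f(350,245,.08))
p=[ctrl.observe()["tool_pos"]];print(p, proj(c,[*p[0][:2],.111]))
E
```

```text
flange [ 0.475  -0.2108  0.038 ]
block [ 0.4748 -0.212   0.03  ] 0.09069735387540259 0.06819648084762145
grip top [ 0.4976 -0.2082  0.111 ] [ 0.4774 -0.2108  0.111 ] edge [ 0.476  -0.1999  0.111 ] [ 0.4789 -0.2217  0.111 ]
pink [ 0.394  -0.3001  0.008 ] [ 0.3874 -0.2781  0.08  ] [ 0.4312 -0.2941  0.08  ]
[array([ 0.4713194 , -0.21449184,  0.222417  ])] (np.float64(281.0708300261226), np.float64(206.8814693808405))
```

```bash
python3 -m crank '[[[3,4,-25],[0,0,0],0],[[3,4,-65],[0,0,0],0],[[3,4,-105],[0,0,0],0],[[3,4,-135],[0,0,0],0],[[3,4,-150],[0,0,0],0],[[3,4,-153],[0,0,0],0],[[3,4,-153],[0,0,0],0],[[3,4,-153],[0,0,0],0]]'
```

```text
t: 2.65
tool_pos: [0.476, -0.2096, 0.0707]
tcp_rot: [[0.991, 0.132, 0.002], [0.132, -0.991, -0.001], [0.002, 0.001, -1.0]]
contact_force: [0.3, -0.4, 0.2]
width: 0.0883
gripper_force: 0.0
```

```bash
python3 -m crank '[[[0,0,0],[0,0,0],0.5],[[0,0,0],[0,0,0],0.7],[[0,0,0],[0,0,0],0.85],[[0,0,0],[0,0,0],1],[[0,0,0],[0,0,0],1],[[0,0,0],[0,0,0],1],[[0,0,0],[0,0,0],1],[[0,0,0],[0,0,0],1]]'; python3 -c "
from h import *;s=ctrl.observe();print(s['ft_torque'],s['qpos'])"
```

```text
t: 3.65
tool_pos: [0.4753, -0.2094, 0.0697]
tcp_rot: [[0.991, 0.132, 0.0], [0.132, -0.991, -0.0], [0.0, 0.0, -1.0]]
contact_force: [0.4, -1.3, -0.5]
width: 0.0221
gripper_force: 30.0
[-0.2594458  -0.06404632  0.03024318] [ 0.45232651  0.43908038 -0.19364759  2.04129768  0.13193547  0.67247866
 -1.26559196]
```

```bash
python3 -m crank '[[[0,0,10],[0,0,0],1],[[0,0,35],[0,0,0],1],[[0,0,75],[0,0,0],1],[[0,0,115],[0,0,0],1],[[10,20,150],[0,0,4],1],[[25,55,175],[0,0,11],1],[[42,95,180],[0,0,18],1],[[60,135,180],[0,0,25],1]]'
```

```text
t: 4.65
tool_pos: [0.5356, -0.073, 0.251]
tcp_rot: [[0.841, 0.541, 0.001], [0.541, -0.841, -0.0], [0.001, 0.001, -1.0]]
contact_force: [0.0, -0.6, -2.7]
width: 0.0217
gripper_force: 30.0
```

```bash
python3 -m crank '[[[20,40,0],[0,0,8],1],[[38,80,0],[0,0,16],1],[[56,120,0],[0,0,24],1],[[70,150,0],[0,0,30],1],[[77,170,0],[0,0,34],1],[[79,177,0],[0,0,34.3],1],[[79,177,0],[0,0,34.3],1],[[79,177,0],[0,0,34.3],1]]';  python3 - <<'E'
from h import *
c=snap("wrist","pics/w2.png")
o=ctrl.observe(); print(o["tool_pos"],o["contact_force"],o["ft_torque"],o['qpos'])
R=o["tcp_rot"]; x=R[:,0]; print(np.degrees(np.arctan2(x[1],x[0])))
for h in ([.6222,.1218,.16],[.6062,.0844,.16]): print(proj(c,h))
for s in (1,-1): print('pin',proj(c,np.array(o["tool_pos"])+s*.02*x-[0,0,.0477]))
E
```

```text
t: 5.65
tool_pos: [0.614, 0.1011, 0.2497]
tcp_rot: [[0.395, 0.919, -0.0], [0.919, -0.395, -0.001], [-0.001, 0.0, -1.0]]
contact_force: [-0.3, -0.6, -1.4]
width: 0.0219
gripper_force: 30.0
[0.61409995 0.10112915 0.24970971] [-0.31200645 -0.89841636 -1.190872  ] [-0.04556841 -0.00759564 -0.01209046] [ 0.11957941  0.41571508 -0.51447524  1.62931895  0.21997779  1.15487733
 -0.85400143]
66.72842434779706
(np.float64(278.9043798145245), np.float64(187.96509193644255))
(np.float64(279.00617325411343), np.float64(233.81116227861193))
pin (np.float64(279.8544501576569), np.float64(202.85687447912161))
pin (np.float64(279.82415707119964), np.float64(255.21610136143286))
```

View pics/w2.png

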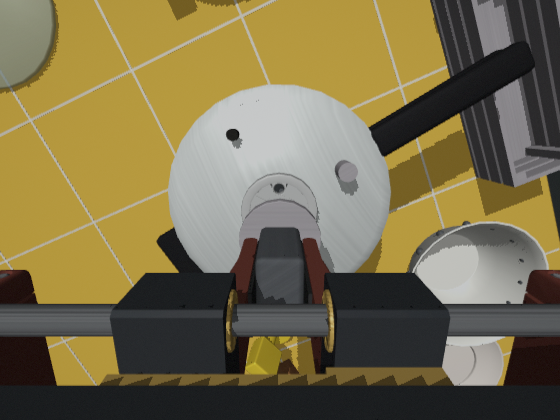

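The picture shows the upper ring hole at (279,188), exactly where it was predicted, and the grip's far edge at about v=228. Next I check the spanner's offset along its own x in the hand.

```bash
python3 - <<'E'
from h import *
c=dict(np.load('pics/w2.npz')); o=ctrl.observe(); p=np.array(o["tool_pos"]);x=o["tcp_rot"][:,0]
pr=lambda d,z:np.round(proj(c,p+d*x+[0,0,z]),1)
for e in(-.002,0,.002): print(e,'grip top far',pr(.02+e,.0413),'near',pr(-.02+e,.0413),'flange far top',pr(.028+e,-.0317),'bot',pr(.028+e,-.0397))
im=cv2.imread('pics/w2.png')[165:245,225:335]; cv2.imwrite('pics/c2.png',cv2.resize(im,None,fx=7,fy=7,interpolation=cv2.INTER_CUBIC))
E
```

```text
-0.002 grip top far [280.2 258.5] near [280.1 338.2] flange far top [279.9 200. ] bot [279.9 197.2]
0 grip top far [280.2 254.2] near [280.1 334.5] flange far top [279.9 197. ] bot [279.9 194.3]
0.002 grip top far [280.2 249.9] near [280.1 330.8] flange far top [279.9 194. ] bot [279.9 191.4]
```

View pics/c2.png

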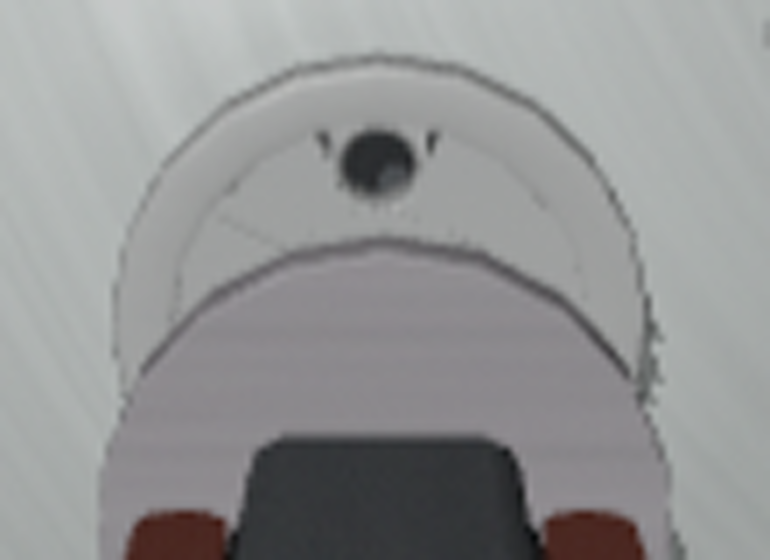

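```bash
python3 -m crank '[[[1,4,-10],[0,0,0.3],1],[[1,4,-22],[0,0,0.3],1],[[1,4,-32],[0,0,0.3],1],[[1,4,-37],[0,0,0.3],1],[[1,4,-38],[0,0,0.3],1],[[1,4,-38],[0,0,0.3],1]]';  python3 - <<'E'
from h import *
c=snap("wrist","pics/w3.png")
o=ctrl.observe(); p=np.array(o["tool_pos"]); x=o["tcp_rot"][:,0]; y=o["tcp_rot"][:,1]
print(p,o["contact_force"],o["ft_torque"])
C=np.array([.6141,.1031])
print('ring edge far',proj(c,[*(C+.033*x[:2]),.16]),'L',proj(c,[*(C-.033*y[:2]),.16]),'R',proj(c,[*(C+.033*y[:2]),.16]))
for e in (-.002,0,.002): print(e,'flange far top',proj(c,p+(.028+e)*x-[0,0,.0317]),proj(c,p+(.028+e)*x-[0,0,.0397]))
im=cv2.imread('pics/w3.png')[150:255,210:350]; cv2.imwrite('pics/c3.png',cv2.resize(im,None,fx=5.5,fy=5.5,interpolation=cv2.INTER_CUBIC))
E
```

```text
t: 6.45
tool_pos: [0.6154, 0.1068, 0.2119]
tcp_rot: [[0.388, 0.922, 0.0], [0.922, -0.388, 0.0], [0.0, 0.0, -1.0]]
contact_force: [-0.9, -0.0, -2.9]
width: 0.0218
gripper_force: 30.0
[0.61546473 0.10686919 0.21203414] [-0.82389694 -0.14684978 -1.98505466] [-0.05051108 -0.0605259   0.04744752]
ring edge far (np.float64(280.179959186852), np.float64(189.30026839874648)) L (np.float64(235.55692559640514), np.float64(233.04426815365036)) R (np.float64(324.7050801078641), np.float64(233.05726446928117))
-0.002 flange far top (np.float64(279.9467675717783), np.float64(200.14241999108523)) (np.float64(279.922934526655), np.float64(197.3458750999905))
0 flange far top (np.float64(279.94915164294713), np.float64(197.14546171624409)) (np.float64(279.92516838972546), np.float64(194.4536755130521))
0.002 flange far top (np.float64(279.9515484595361), np.float64(194.13248148127755)) (np.float64(279.92741374799976), np.float64(191.54659299773857))
```

View pics/c3.png

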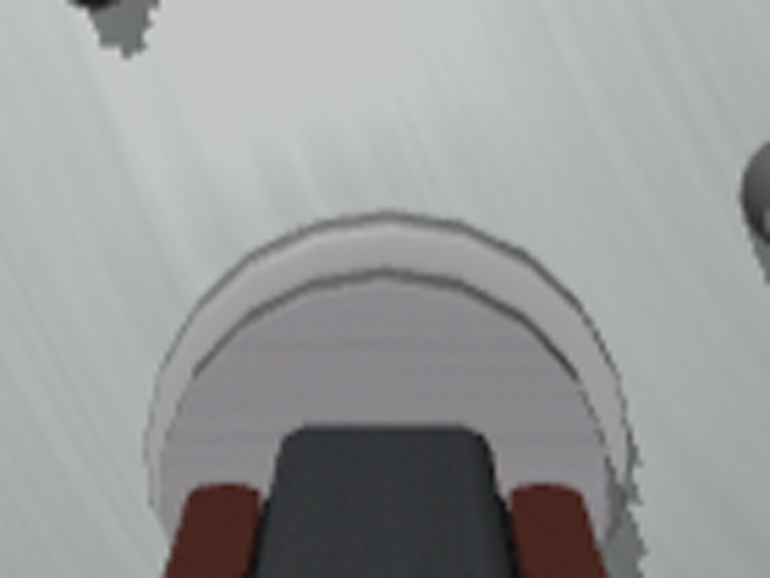

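```bash
python3 -m crank '[[[-0.5,-1.9,0],[0,0,0],1],[[-0.5,-1.9,0],[0,0,0],1],[[-0.5,-1.9,-2],[0,0,0],1],[[-0.5,-1.9,-4],[0,0,0],1],[[-0.5,-1.9,-5],[0,0,0],1],[[-0.5,-1.9,-6],[0,0,0],1],[[-0.5,-1.9,-6],[0,0,0],1]]'
```

```text
t: 7.38
tool_pos: [0.6147, 0.1049, 0.2055]
tcp_rot: [[0.388, 0.922, -0.0], [0.922, -0.388, -0.0], [-0.0, -0.0, -1.0]]
contact_force: [0.0, 1.2, -2.6]
width: 0.0219
gripper_force: 30.0
```

```bash
python3 -m crank '[[[0,0,-1],[0,0,0],1],[[0,0,-2],[0,0,0],1],[[0,0,-3],[0,0,0],1],[[0,0,-3],[0,0,0],1],[[0,0,-3],[0,0,0],1]]'
```

```text
t: 8.0
tool_pos: [0.6147, 0.1049, 0.2027]
tcp_rot: [[0.388, 0.922, 0.0], [0.922, -0.388, 0.0], [0.0, 0.0, -1.0]]
contact_force: [0.7, 0.6, -1.9]
width: 0.0219
gripper_force: 30.0
```

```bash
python3 -m crank '[[[0,0,-1],[0,0,0],1],[[0,0,-2],[0,0,0],1],[[0,0,-2.5],[0,0,0],1],[[0,0,-2.5],[0,0,0],1],[[0,0,-2.5],[0,0,0],1]]'
```

```text
t: 8.62
tool_pos: [0.6147, 0.1049, 0.2002]
tcp_rot: [[0.388, 0.922, 0.0], [0.922, -0.388, 0.0], [0.0, 0.0, -1.0]]
contact_force: [0.1, 0.0, -1.8]
width: 0.0219
gripper_force: 30.0
```

```bash
python3 -m crank '[[[0,0,-0.4],[0,0,0],1],[[0,0,-0.8],[0,0,0],1],[[0,0,-0.8],[0,0,0],1],[[0,0,-0.8],[0,0,0],1]]'; python3 -c "
from h import *;s=ctrl.observe();print(s['ft_torque'],s['tool_pos'],s['contact_force'])"
```

```text
t: 9.12
tool_pos: [0.6148, 0.1049, 0.1996]
tcp_rot: [[0.388, 0.922, 0.0], [0.922, -0.388, -0.0], [0.0, 0.0, -1.0]]
contact_force: [-1.1, -1.3, 1.7]
width: 0.0216
gripper_force: 30.0
[-0.16644395  0.24931225  0.01956796] [0.61477503 0.10487507 0.19964438] [-1.14141166 -1.33013949  1.68379447]
```

```bash
python3 -m crank '[[[0.1,0,0],[0,0,-3],1],[[0.2,-0.1,0],[0,0,-6],1],[[0.3,-0.2,0],[0,0,-10],1],[[0.4,-0.3,0],[0,0,-14],1],[[0.6,-0.4,0],[0,0,-18],1],[[0.7,-0.5,0],[0,0,-22],1],[[0.8,-0.6,0],[0,0,-26],1],[[0.9,-0.7,0],[0,0,-30],1]]'; python3 -c "
from h import *;s=ctrl.observe();print(s['ft_torque'],s['tool_pos'],s['contact_force']);x=s['tcp_rot'][:,0];print(np.degrees(np.arctan2(x[1],x[0])))"
```

```text
t: 10.12
tool_pos: [0.6163, 0.1039, 0.1997]
tcp_rot: [[0.798, 0.603, 0.002], [0.603, -0.798, -0.001], [0.001, 0.001, -1.0]]
contact_force: [1.1, -0.6, 0.8]
width: 0.0222
gripper_force: 30.0
[-0.30165775 -0.15598887  0.52204194] [0.6163054  0.10392068 0.19969658] [ 1.11254034 -0.63503418  0.77217204]
37.10505190361268
```

```bash
python3 -m crank '[[[0.1,-0.1,0],[0,0,-3],1],[[0.2,-0.3,0],[0,0,-6],1],[[0.2,-0.4,0],[0,0,-9],1],[[0.3,-0.5,0],[0,0,-12],1],[[0.3,-0.5,0],[0,0,-12],1]]'; python3 -c "
from h import *;s=ctrl.observe();print(s['ft_torque'],s['tool_pos'],s['contact_force']);x=s['tcp_rot'][:,0];print(np.degrees(np.arctan2(x[1],x[0])))"
```

```text
t: 10.75
tool_pos: [0.6166, 0.1033, 0.1997]
tcp_rot: [[0.905, 0.426, 0.002], [0.426, -0.905, -0.0], [0.001, 0.001, -1.0]]
contact_force: [1.7, -1.7, 0.7]
width: 0.0218
gripper_force: 30.0
[-0.3503002  -0.33033044  0.29573557] [0.61658325 0.10333882 0.19966431] [ 1.66432461 -1.71635956  0.73778019]
25.215964334945767
```

```bash
python3 -m crank '[[[0.1,-0.1,0],[0,0,-3],1],[[0.1,-0.2,0],[0,0,-6],1],[[0.1,-0.3,0],[0,0,-8],1],[[0.1,-0.3,0],[0,0,-8],1]]'; python3 -c "
from h import *;s=ctrl.observe();print(s['ft_torque'],s['tool_pos'],s['contact_force']);x=s['tcp_rot'][:,0];print(np.degrees(np.arctan2(x[1],x[0])))"
```

```text
t: 11.25
tool_pos: [0.6167, 0.103, 0.1997]
tcp_rot: [[0.955, 0.296, 0.001], [0.296, -0.955, -0.0], [0.001, 0.001, -1.0]]
contact_force: [3.1, -3.0, 1.8]
width: 0.022
gripper_force: 30.0
[-0.54853241 -0.66571495  0.31640856] [0.61670539 0.10298126 0.1996691 ] [ 3.07108073 -3.02112     1.78143511]
17.194241565809595
```

```bash
python3 -m crank '[[[0,-0.1,0],[0,0,-2],1],[[0,-0.2,0],[0,0,-4],1],[[0,-0.2,0],[0,0,-4],1]]'; python3 -c "
from h import *;s=ctrl.observe();print(s['ft_torque'],s['tool_pos'],s['contact_force']);x=s['tcp_rot'][:,0];print(np.degrees(np.arctan2(x[1],x[0])))"
```

```text
t: 11.62
tool_pos: [0.6167, 0.1028, 0.1997]
tcp_rot: [[0.974, 0.227, 0.001], [0.227, -0.974, -0.0], [0.001, 0.001, -1.0]]
contact_force: [3.5, -3.0, 1.5]
width: 0.0214
gripper_force: 30.0
[-0.84147197 -1.07743641  0.42088276] [0.61671179 0.10279557 0.1996624 ] [ 3.50694351 -3.02111487  1.47189643]
13.109472699545766
```

```bash
python3 -m crank '[[[0,-0.1,0],[0,0,-2],1],[[0,-0.2,0],[0,0,-4],1],[[0,-0.2,0],[0,0,-4],1]]'; python3 -c "
from h import *;s=ctrl.observe();print(s['ft_torque'],s['tool_pos'],s['contact_force']);x=s['tcp_rot'][:,0];print(np.degrees(np.arctan2(x[1],x[0])))"
```

```text
t: 12.0
tool_pos: [0.6163, 0.1027, 0.1997]
tcp_rot: [[0.987, 0.159, 0.001], [0.159, -0.987, -0.001], [0.001, 0.001, -1.0]]
contact_force: [2.1, -4.4, 3.7]
width: 0.0225
gripper_force: 30.9
[-1.04641283 -0.75056684  0.86953791] [0.61626408 0.10269655 0.19968893] [ 2.11477481 -4.43633909  3.70670968]
9.174958405813367
```

```bash
python3 -m crank '[[[0,0,0],[0,0,-2],1],[[0,0,0],[0,0,-2],1]]'; python3 -c "
from h import *;s=ctrl.observe();print(s['ft_torque'],s['tool_pos'],s['contact_force']);x=s['tcp_rot'][:,0];print(np.degrees(np.arctan2(x[1],x[0])))"
```

```text
t: 12.25
tool_pos: [0.6162, 0.1027, 0.1997]
tcp_rot: [[0.992, 0.125, 0.001], [0.125, -0.992, -0.001], [0.001, 0.001, -1.0]]
contact_force: [3.2, -4.3, 4.8]
width: 0.023
gripper_force: 32.2
[-1.00413082 -0.70395944  1.17848734] [0.61622412 0.1027053  0.19972686] [ 3.23665986 -4.33074037  4.84395   ]
7.168527218990154
```

The torque rose to 1.2 N m, so the ring is at its stop. I'll back off into the play, then lift straight out.

```bash
python3 -m crank '[[[0,0,0],[0,0,3],1],[[0,0,0],[0,0,6],1],[[0,0,0],[0,0,6],1]]'; python3 -c "
from h import *;s=ctrl.observe();print(s['ft_torque'],s['tool_pos'],s['contact_force']);x=s['tcp_rot'][:,0];print(np.degrees(np.arctan2(x[1],x[0])))"
```

```text
t: 12.62
tool_pos: [0.6159, 0.1031, 0.1997]
tcp_rot: [[0.974, 0.226, -0.0], [0.226, -0.974, 0.001], [-0.0, -0.001, -1.0]]
contact_force: [2.0, -3.3, 5.2]
width: 0.0225
gripper_force: 29.3
[-0.7698899  -0.3252389   0.17239701] [0.61590715 0.10309392 0.19968603] [ 1.98300774 -3.25491903  5.15883035]
13.05797660351979
```

```bash
python3 -m crank '[[[0.2,-0.4,0],[0,0,1],1],[[0.2,-0.4,1],[0,0,1],1],[[0.2,-0.4,3],[0,0,1],1],[[0.2,-0.4,5],[0,0,1],1]]'; python3 -c "
from h import *;s=ctrl.observe();print(s['ft_torque'],s['tool_pos'],s['contact_force'])"
```

```text
t: 13.12
tool_pos: [0.6151, 0.1029, 0.2035]
tcp_rot: [[0.97, 0.245, -0.003], [0.245, -0.97, 0.0], [-0.003, -0.001, -1.0]]
contact_force: [0.6, 0.5, -2.0]
width: 0.0223
gripper_force: 29.2
[-0.08913378 -0.09172058 -0.00636765] [0.61510273 0.10293414 0.20351812] [ 0.56908507  0.52122625 -2.04575329]
```

```bash
python3 -m crank '[[[0,0,10],[0,0,0],1],[[0,0,30],[0,0,0],1],[[-5,-10,45],[0,0,0],1],[[-18,-40,47],[0,0,-1],1],[[-36,-80,47],[0,0,-2],1],[[-54,-120,47],[0,0,-3],1],[[-72,-160,47],[0,0,-4],1],[[-90,-200,47],[0,0,-5],1]]'
```

```text
t: 14.12
tool_pos: [0.525, -0.0992, 0.252]
tcp_rot: [[0.987, 0.158, 0.0], [0.158, -0.987, -0.0], [0.0, 0.0, -1.0]]
contact_force: [0.1, -0.8, -2.0]
width: 0.0224
gripper_force: 29.2
```

```bash
python3 -m crank '[[[-18,-40,0],[0,0,-1],1],[[-34,-76,-20],[0,0,-1.5],1],[[-44,-98,-60],[0,0,-1.5],1],[[-49,-109,-95],[0,0,-1.5],1],[[-50,-112,-120],[0,0,-1.5],1],[[-50,-112,-135],[0,0,-1.5],1],[[-50,-112,-140],[0,0,-1.5],1],[[-50,-112,-140],[0,0,-1.5],1]]';  python3 - <<'E'
from h import *
c=snap("wrist","pics/w4.png");t=snap("top","pics/t4.png")
o=ctrl.observe(); p=np.array(o["tool_pos"]); x=o["tcp_rot"][:,0]; y=o["tcp_rot"][:,1]
print(p,o["contact_force"],np.degrees(np.arctan2(x[1],x[0])))
C=np.array([.4742,-.2108]);a=np.radians(7.74);ex=np.array([np.cos(a),np.sin(a)])
ey=np.array([-ex[1],ex[0]])
for i,j in((1,1),(1,-1)): print('block corner',proj(c,[*(C+i*.045*ex+j*.035*ey),.03]))
for e in (-.002,0,.002): print(e,'flange far top',proj(c,p+(.028+e)*x-[0,0,.0317]))
k=cv2.resize(t["pixels"][154:214,203:283,::-1],(400,300),interpolation=cv2.INTER_CUBIC)
w=c["pixels"][120:270,180:380,::-1]; w=cv2.resize(w,(400,300),interpolation=cv2.INTER_CUBIC)
cv2.imwrite('pics/c4.png',np.hstack([w,k]))
E
```

```text
t: 15.12
tool_pos: [0.4767, -0.2093, 0.1119]
tcp_rot: [[0.991, 0.134, 0.001], [0.134, -0.991, -0.0], [0.001, 0.0, -1.0]]
contact_force: [0.4, -1.3, -2.0]
width: 0.0221
gripper_force: 29.2
[ 0.4769887  -0.2094317   0.11230995] [ 0.4963958  -0.02369108 -1.9183294 ] 7.689634745219759
block corner (np.float64(237.94454945051083), np.float64(164.58750658800318))
block corner (np.float64(326.05665039682543), np.float64(164.555924861813))
-0.002 flange far top (np.float64(281.110112130892), np.float64(199.02303158724555))
0 flange far top (np.float64(281.1160215449182), np.float64(196.01612782849284))
0.002 flange far top (np.float64(281.12196266243495), np.float64(192.99309229350644))
```

View pics/c4.png

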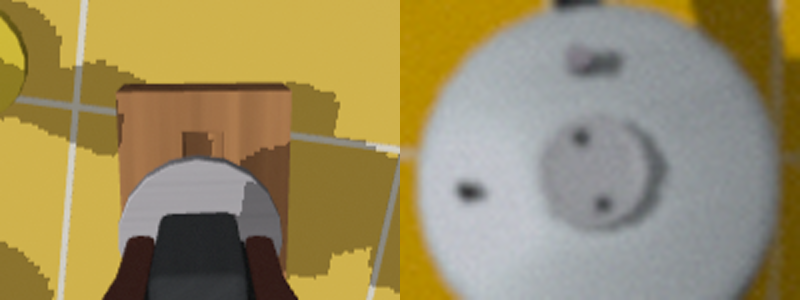

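The right crop shows the ring's holes now at about 18° against 67° before, so it turned about 0.85 rad, which fits the stop. The left crop shows the spanner centred over the block, with slot and block edges where predicted.

```bash
python3 -m crank '[[[-1,-1,-8],[0,0,0],1],[[-1,-1,-18],[0,0,0],1],[[-1,-1,-27],[0,0,0],1],[[-1,-1,-33],[0,0,0],1],[[-1,-1,-37],[0,0,0],1],[[-1,-1,-39],[0,0,0],1],[[-1,-1,-40],[0,0,0],1],[[-1,-1,-40],[0,0,0],1]]'
```

```text
t: 16.23
tool_pos: [0.4754, -0.2105, 0.0715]
tcp_rot: [[0.991, 0.133, 0.0], [0.133, -0.991, -0.0], [0.0, 0.0, -1.0]]
contact_force: [0.9, 0.2, -1.9]
width: 0.0225
gripper_force: 29.2
```

```bash
python3 -m crank '[[[0,0,-0.6],[0,0,0],1],[[0,0,-1.2],[0,0,0],1],[[0,0,-1.8],[0,0,0],1],[[0,0,-2.0],[0,0,0],1],[[0,0,-2.0],[0,0,0],1]]'
```

```text
t: 16.85
tool_pos: [0.4755, -0.2105, 0.0697]
tcp_rot: [[0.991, 0.134, 0.0], [0.134, -0.991, -0.0], [0.0, 0.0, -1.0]]
contact_force: [-0.4, 0.0, 4.1]
width: 0.0223
gripper_force: 29.2
```

```bash
python3 -m crank '[[[0,0,0],[0,0,0],0.7],[[0,0,0],[0,0,0],0.5],[[0,0,0],[0,0,0],0.2],[[0,0,0],[0,0,0],0],[[0,0,0],[0,0,0],0],[[0,0,0],[0,0,0],0],[[0,0,0],[0,0,0],0]]'
```

```text
t: 17.73
tool_pos: [0.4752, -0.2104, 0.0694]
tcp_rot: [[0.991, 0.134, 0.0], [0.134, -0.991, -0.0], [0.0, 0.0, -1.0]]
contact_force: [0.5, 0.1, 1.0]
width: 0.0832
gripper_force: 0.0
```

```bash
python3 -m crank '[[[0,0,10],[0,0,0],0],[[0,0,40],[0,0,0],0],[[0,0,80],[0,0,0],0],[[0,0,120],[0,0,0],0],[[0,0,145],[0,0,0],0],[[0,0,150],[0,0,0],0],[[0,0,150],[0,0,0],0],[[0,0,150],[0,0,0],0]]';  python3 - <<'E'
from h import *
c=snap("wrist","pics/w5.png"); print(ctrl.observe()["tool_pos"])
E
```

```text
t: 18.73
tool_pos: [0.4744, -0.2102, 0.2181]
tcp_rot: [[0.991, 0.134, -0.002], [0.134, -0.991, 0.001], [-0.002, -0.001, -1.0]]
contact_force: [0.5, 0.0, 0.4]
width: 0.0878
gripper_force: 0.0
[ 0.47448929 -0.21020098  0.21812866]
```

View pics/w5.png

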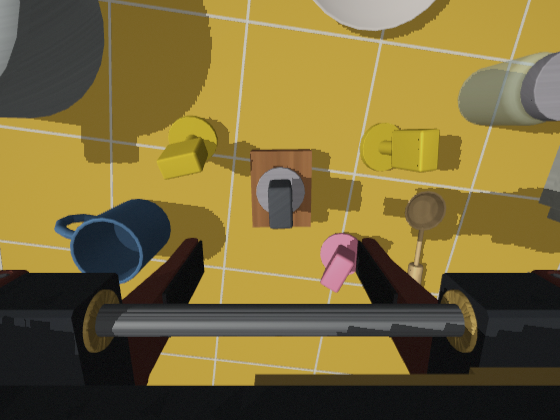

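The spanner stands upright and centred in the block at (280,190), and the hand is clear of it.

```bash
python3 -c "
from rig import ctrl;print(ctrl.finish_job())"
```

```text
the job is handed in; nothing more can be done
None
```

I seated both spanner pins in the valve ring, turned it clockwise to its stop, stood the spanner back in its rest and let go, then handed the job in; the hand-in gave no verdict, and I judged the stop from the torque reaching about 1.2 N m and the ring having turned about 0.85 rad.

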